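Shut the sliding jaw of a circuit-board cradle on its board

ROBOT

A 6-joint arm with a two-finger parallel gripper is mounted at the origin on the work surface. World frame = base frame: x ahead of the robot, y to its left, z up, the work surface at z = 0. Lengths are in m, angles in degrees, forces in N, time in s.
With the tool pointing down it reaches from about 0.375 to 0.9 m from the base axis. Payload 3.1 kg.
Tool frame: the origin (TCP) lies on the centre line of the jaws, within the pads' length; the fingertips stand 25 mm ahead of it and the grasp point (between the pads) lies 6 mm ahead of it; z points along the fingers, y is the line along which they close (so a half turn about z gives the same grasp; the last joint's range is limited). The gripper opens to 87 mm and grips with 3 to 60 N. Pads are 19 mm wide; open, the fingers measure 117 mm over their backs; the gripper's body (75 mm by 190 mm) begins 51 mm behind the grasp point.
Start: joints at [62.137, 30.224, 82.088, -0, 67.689, -10.227], TCP at [0.189, 0.596, 0.248] pointing down, gripper open.
Joint ranges: [-176.69, 176.69], [-43.24, 126.21], [12.49, 139.97], [-82, 262], [0, 151.66], [-163.58, 163.58]. Speed limits (degrees/s): [159.86, 159.86, 180, 180, 180, 180].

INTERFACE

Orientations are given as a 3x3 rotation matrix whose columns are the frame's x, y, z axes.
In Python, from rig import bot, cams, models gives the robot as it stands. The module is installed in compiled form; this text tells all that it offers.
- The arm moves only by the shell command python3 -m handwheel 'ROWS' [OPENING]. ROWS is JSON, a list of rows, each a list of 6 numbers: the shift along the world's x, y, z each as a share of 1 m, from -1 to 1, then the turn, a rotation vector about the world's x, y, z each as a share of 2 rad, from -1 to 1. In form: [[dx, dy, dz, wx, wy, wz], ...]. A call has exactly 8 rows; each row is the pose to reach, as a shift and turn from the pose commanded when the call began; what a row does not reach only later rows make up. A row lasts 1/12 s, in which the tool goes at most 41.7 mm and 7.16 degrees, less where a joint would pass 70% of its speed; a pose out of reach is approached as far as the arm can. A call with a number of a shift or a turn outside -1 to 1 is refused whole. A call with a gripper value outside its range is refused whole. OPENING is the opening, from -1 (shut) to 1 (fully open), so that 0 is half open, set as the call begins (- or left out, the last holds). The fingers move at their own pace and stop on an object; the grip force is fixed at half the most. Time passes only in rows, so rows that repeat a pose let the fingers close, or fill a call up. It gives the time, the measured TCP pose, the force, the opening and the grip force at its end, in the units of the state.
- bot.read_state(): the state, without advancing time (a new reading comes with each control period).
- cams.capture(name): name is "scene" or "top" or "wrist"; returns (picture, depth): 420x560x3 uint8, blue, green, red; 420x560 float32, m along the optical axis (not along the pixel's ray), 0 where there is no reading.
- cams.calibration(name): a dict with "mtx" (3x3 intrinsics, pixels), "R" (3x3) and "t" (3): a world point X has camera coordinates R X + t; the wrist camera has in their place "tool_from_camera" (4x4, takes a point from camera to tool coordinates, whose origin is the TCP and whose axes are the flange's). Camera axes: x right, y down, z forward; pixel columns grow to the right and rows downward; lengths in m; the calibration is good to about 2 mm. The wrist camera is an equidistant fisheye: a pixel r from the principal point sees the ray r / f radians off the axis. A picture is of the moment at which its call begins: read the wrist's pose just before it. calibration takes no time and is no camera call.
- bot.hand_in(): hands the job in; it is judged then, once.
Trained networks look in the newest picture that a camera, given by its name, has taken for a name from the list of things; names that differ only in an ending like _2 or _b are one class to them, and where a whole thing is asked for, a point or a joint stands for the part that bears it (a point fixed in the world has none). Each returns a list of dicts, best first, with "conf" (0 to 1); they miss things now and then, are a little off and sometimes report something else, mostly with a low value. They report only what shows in the picture. A call takes as long as a camera call. They do not tell look-alikes from the thing itself.
- models.spot_in(query, camera): "position" ([column, row] in pixels, amid what is visible of it).
- models.tip_of(query, camera): "position" ([column, row] in pixels: a listed point, or the origin of a listed thing).
The state is a dict: "time_s": time; "joint_positions": joint angles; "qvel": joint speeds; "tau": joint torques, N m; "position": TCP position; "tcp_rot": TCP orientation; "force": force on the tool from outside, world axes, zero at the start; "moment": the same for the moment, N m; "opening": opening from 0.0 (shut) to 1.0 (fully open); "grasp_force": force on a finger pad.
Only numpy, scipy, OpenCV 4.12 (cv2) and the standard library are available. Lean on these libraries where they do the work, as an engineer would, in place of code of your own. Each camera call takes 0.05 s, during which the arm holds its last target. There are 200 camera calls.

TASK

The circuit board lies loose in the cradle on the bench. Lift the release bar of the sliding jaw and, holding it up, slide the jaw against the board and gently push the board fully home against the fixed jaw; then let the bar go and ease the jaw back only as far as the first notch that the bar drops fully into. Leave the board home, the jaw locked and everything else on the bench undisturbed.

Things in the scene. Friction and masses are not known exactly. Their poses are not given: they have to be found in the camera images.
- holder: cradle fixed to the bench: aluminium U-channel 360 mm long (its y), 124 mm wide (x), origin at centre of its underside, z up. Walls 34 mm high, 94 mm apart inside. Grey fixed jaw 56 mm high at the -y end, black sliding jaw near the +y end; sliding to -y closes. On the channel floor under the sliding jaw lies a notched steel strip, up to 6 mm either way along y, so notch places are not known
- stop_face (a point): centre of the fixed jaw's face, which looks to the cradle's +y, 26 mm above the bench (the board's mid-height); axes as the cradle's. An 8 mm lip over it clears the board
- carriage: black sliding jaw, 92 mm wide (x), 60 mm long (y), top 51 mm above the bench; slides only along the cradle's y, about 1.5 N friction plus 6 N per m/s. Origin mid-length, 22 mm above the bench; axes as the cradle's. Its 14 mm lip at the front clears the board. It starts in the wide gap beyond the strip's +y end, bar down; the strip's first land stops it unless the bar is up
- jaw_face (a point): centre of the sliding jaw's face that meets the board, 30 mm to the cradle's -y from the carriage's middle, at the board's mid-height; axes as the cradle's
- bar_grip (a point): centre of the steel release bar's cross bar, over the sliding jaw's middle: 66 mm long along the cradle's x, 12 mm thick along its y, 16 mm high, on two 8 mm posts 44 mm apart. Bar down: this point is 88 mm above the bench, 37 mm above the jaw's top, free to pinch from above across the 12 mm. Axes as the cradle's
- release_bar (a joint): height of the bar above its lowest place, m: 0 down (fully in a notch or in the start gap), 0.008 its blade resting on a land, above 0.0085 clear to slide, 0.016 upper stop. Spring and weight push it down, 4 N at 0, 6.5 N at the top; with its blade on a land the jaw drags at up to 9 N. Square notches 6.5 mm long every 12 mm, lands between 5.5 mm; blade 3.5 mm thick, so a caught jaw has 3 mm play
- board: loose circuit board in a black frame, about 160 g, 90 mm (x) by 100 mm (y), frame 8 mm thick, parts to 19 mm high in its middle. Lies flat in the channel on ledges 22 mm above the bench, 2 mm play to each wall, 10 to 40 mm short of the fixed jaw. Origin at centre of its underside, axes as the cradle's. Fragile: press it with the sliding jaw by no more than 20 N
- board_near (a point): middle of the board's +y edge, which the sliding jaw pushes, half-way up the frame
- board_far (a point): middle of the board's -y edge, which comes to rest on the fixed jaw, half-way up the frame
- screwdriver: bystander: screwdriver, 170 mm long, lying beside the cradle on its far side
- spool: bystander: reel of solder standing on its flange, 52 mm across, 40 mm high, by the cradle's open end; origin at its underside
- phone: bystander: phone lying flat, 72 x 150 x 9 mm; origin at its underside
- controller: bystander: small bare controller board, 55 x 72 mm, 15 mm high; origin at its underside
- multimeter: bystander: hand-held multimeter lying on its back, 85 x 165 mm, 44 mm high; origin at its underside
- jar: bystander: small clear jar with a black cap, 56 mm across, 60 mm high; origin at its underside
- parts_tray: bystander: open parts tray with three compartments, 100 x 140 mm, 30 mm high; origin at its underside
Mind the look-alikes: they are no part of the job. What is shaped like the board but yellow is not meant.

How it is judged:
By the outcome, as a careful person would: the job done as asked, in the order asked, and still so for the second after the job is handed in, with the robot touching nothing.
It also fails if it takes over 45 s, if anything falls off the work surface, if the arm or the gripper's body presses on something with over 40 N, if the wrist force passes 120 N, or if a joint passes its speed limit or range.

## Working session

There is one attempt and no reset: what is moved stays moved. The work goes in short steps, Python scripts to look and compute and a shell command to move; the robot and the scene stay as the last step left them, time stands still between calls to the robot, and variables do not carry over. Pictures are saved under pics/ and viewed, at most 10 in all, crops included, and the job is handed in when it is done.

```bash
mkdir -p pics
cat > h.py <<'E'
import numpy as np, cv2
from rig import bot,cams,models
def ray(name,px,st=None):
    c=cams.calibration(name);K=np.array(c["mtx"])
    x=(px[0]-K[0,2])/K[0,0];y=(px[1]-K[1,2])/K[1,1]
    if name=="wrist":
        st=st or bot.read_state();r=np.hypot(x,y);s=np.sin(r)/r if r>1e-9 else 1
        d=np.array([x*s,y*s,np.cos(r)]);T=np.array(c["tool_from_camera"])
        R=np.array(st["tcp_rot"]);return np.array(st["position"])+R@T[:3,3],R@T[:3,:3]@d
    R=np.array(c["R"]);t=np.array(c["t"]).ravel()
    return -R.T@t,R.T@np.array([x,y,1.])
def atz(name,px,z,st=None):
    o,d=ray(name,px,st);return o+d*(z-o[2])/d[2]
def atdepth(name,px,dep):
    o,d=ray(name,px);u,v=map(int,np.round(px));return o+d*dep[v,u]
def tri(rs):
    A=0;b=0
    for o,d in rs:
        d=d/np.linalg.norm(d);P=np.eye(3)-np.outer(d,d);A=A+P;b=b+P@o
    return np.linalg.solve(A,b)
E
python3 - <<'E'
from h import *
s=bot.read_state();print(s["position"],s["tcp_rot"],s["force"],s["opening"])
ims=[]
for n in("scene","top"):
    im,d=cams.capture(n);cv2.imwrite(f"pics/{n}.png",im)
    for q in("holder","carriage","bar_grip","board","stop_face","jaw_face","board_near","board_far"):
        for r in models.tip_of(q,n)[:3]:
            print(n,q,np.round(r["position"],1),round(r["conf"],2),np.round(atdepth(n,r["position"],d),3))
E
```

```text
[0.18903068 0.59502508 0.24658986] [[-9.52989150e-01  3.03002801e-01 -9.91289669e-04]
 [ 3.03004196e-01  9.52987339e-01 -1.89441485e-03]
 [ 3.70673499e-04 -2.10572172e-03 -9.99997714e-01]] [-0.35507594  0.75101952  0.46282374] 1.0015542125806216
scene holder [289.9 229.4] 0.75 [0.574 0.065 0.05 ]
scene holder [304.6 233.3] 0.34 [0.56  0.113 0.056]
scene carriage [312.7 235.4] 0.64 [0.548 0.133 0.054]
scene carriage [267.  207.2] 0.41 [ 0.528 -0.098  0.029]
scene bar_grip [258.2 166.2] 0.59 [ 0.35  -0.373  0.01 ]
scene bar_grip [310.6 220.7] 0.54 [0.539 0.114 0.09 ]
scene board [196.8 228.4] 0.93 [ 0.75  -0.171  0.01 ]
scene board [347.8 218.4] 0.79 [0.358 0.097 0.008]
scene board [288.1 184.2] 0.73 [ 0.354 -0.193  0.008]
scene stop_face [264.  200.9] 0.84 [ 0.513 -0.133  0.03 ]
scene stop_face [317.8 321.9] 0.25 [0.745 0.356 0.026]
scene jaw_face [305.  234.8] 0.88 [0.563 0.118 0.055]
scene board_near [336.8 224.7] 0.88 [0.402 0.092 0.001]
scene board_near [212. 221.] 0.77 [ 0.688 -0.182  0.005]
scene board_near [284.6 215.9] 0.71 [ 0.519 -0.022  0.029]
scene board_far [263.9 205.7] 
[... 294 characters left out ...]
8]
top bar_grip [235.2 219.1] 0.67 [0.526 0.105 0.09 ]
top bar_grip [272.1 218.6] 0.24 [0.528 0.017 0.018]
top board [357.5 289.4] 0.84 [ 0.343 -0.204  0.007]
top board [344.8 141.5] 0.72 [ 0.733 -0.178  0.006]
top board [243.7 289.4] 0.66 [0.344 0.093 0.007]
top stop_face [329.  221.9] 0.85 [ 0.518 -0.128  0.06 ]
top jaw_face [248.1 216.7] 0.83 [0.533 0.077 0.048]
top board_near [286.1 222. ] 0.95 [ 0.519 -0.02   0.03 ]
top board_near [250.8 270.7] 0.78 [0.392 0.074 0.007]
top board_near [339.7 157.6] 0.75 [ 0.691 -0.164 -0.   ]
top board_far [243.3 304.4] 0.97 [0.306 0.093 0.011]
top board_far [347.6 122.6] 0.94 [ 0.783 -0.186  0.008]
top board_far [322.6 223.6] 0.73 [ 0.514 -0.114  0.03 ]
```

View pics/top.png

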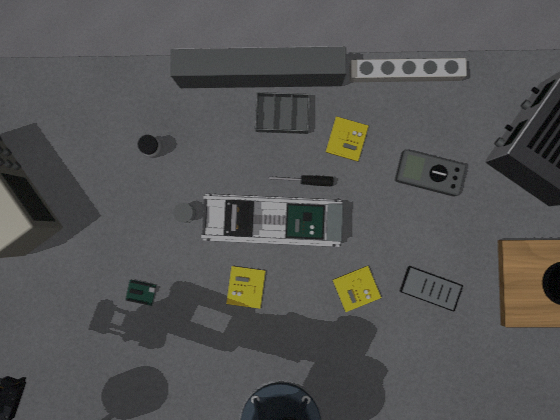

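View pics/scene.png

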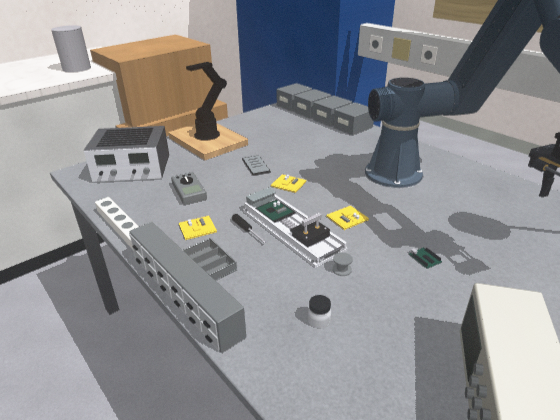

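The top view shows the cradle at (272,220), with the fixed jaw on the right at (335,222) and the bar at (235,219). The green board at (305,221) is in the channel, so it is the one meant. The yellow ones at (345,140), (243,288) and (357,289) are the look-alikes. I'm moving above the bar now.

```bash
python3 -m handwheel '[[0.02,-0.03,0,0,0,0.05],[0.045,-0.065,0,0,0,0.1],[0.065,-0.095,-0.01,0,0,0.139],[0.09,-0.13,-0.01,0,0,0.139],[0.11,-0.16,-0.02,0,0,0.139],[0.13,-0.19,-0.02,0,0,0.139],[0.15,-0.22,-0.03,0,0,0.139],[0.168,-0.245,-0.03,0,0,0.139]]' 1
python3 -m handwheel '[[0.02,-0.03,0,0,0,0],[0.045,-0.065,0,0,0,0],[0.065,-0.095,0,0,0,0],[0.09,-0.13,0,0,0,0],[0.11,-0.16,0,0,0,0],[0.13,-0.19,0,0,0,0],[0.15,-0.22,0,0,0,0],[0.168,-0.245,0,0,0,0]]'
python3 -m handwheel '[[0,0,0,0,0,0],[0,0,0,0,0,0],[0,0,0,0,0,0],[0,0,0,0,0,0],[0,0,0,0,0,0],[0,0,0,0,0,0],[0,0,0,0,0,0],[0,0,0,0,0,0]]'
python3 - <<'E'
from h import *
s=bot.read_state();print(s["time_s"],s["position"],s["tcp_rot"],s["force"])
im,d=cams.capture("wrist");cv2.imwrite("pics/w1.png",im)
for q,z in(("carriage",.022),("bar_grip",.088),("stop_face",.026),("jaw_face",.026),("board_near",.026),("board_far",.026)):
    for r in models.tip_of(q,"wrist")[:2]:
        print(q,np.round(r["position"],1),round(r["conf"],2),np.round(atz("wrist",r["position"],z,s),4))
        if q=="bar_grip": print(tri([ray("wrist",r["position"],s),ray("top",[235.2,219.1]),ray("scene",[310.6,220.7])]))
E
```

```text
time_s: 1.57
position: [0.3575, 0.3482, 0.2166]
tcp_rot: [[-1.0, 0.03, -0.002], [0.03, 1.0, -0.001], [0.002, -0.002, -1.0]]
force: [0.2, 0.8, 0.0]
opening: 1.003
grasp_force: 0.0
time_s: 2.23
position: [0.5267, 0.1033, 0.2178]
tcp_rot: [[-1.0, 0.031, 0.001], [0.031, 1.0, -0.0], [-0.001, -0.0, -1.0]]
force: [0.3, -0.9, 0.4]
opening: 0.998
grasp_force: 0.0
time_s: 2.9
position: [0.525, 0.1062, 0.2177]
tcp_rot: [[-1.0, 0.029, 0.0], [0.029, 1.0, 0.0], [-0.0, 0.0, -1.0]]
force: [1.2, 0.0, 0.1]
opening: 0.999
grasp_force: 0.0
2.9 [0.52503175 0.10624066 0.21765454] [[-9.99588760e-01  2.86758665e-02  7.03882763e-05]
 [ 2.86758675e-02  9.99588763e-01  1.31511338e-05]
 [-6.99822098e-05  1.51641704e-05 -9.99999997e-01]] [1.24591035 0.00572936 0.12996182]
carriage [ 82.1 193.9] 0.75 [ 0.5171 -0.1191  0.022 ]
carriage [274.8 199. ] 0.66 [0.5313 0.1084 0.022 ]
bar_grip [277.1 215. ] 0.9 [0.5294 0.11   0.088 ]
[0.52924079 0.10737622 0.08257281]
stop_face [192.5 191.3] 0.46 [0.5193 0.022  0.026 ]
jaw_face [248.7 197.6] 0.94 [0.5281 0.0813 0.026 ]
jaw_face [148.3 279. ] 0.32 [ 0.6235 -0.0451  0.026 ]
board_near [58.5 45. ] 0.74 [ 0.3358 -0.1378  0.026 ]
board_near [159.3 196.4] 0.71 [ 0.5235 -0.0161  0.026 ]
board_far [ 7.9 84.1] 0.85 [ 0.3659 -0.227   0.026 ]
board_far [ 84.3 194.3] 0.67 [ 0.517  -0.1132  0.026 ]
```

View pics/w1.png

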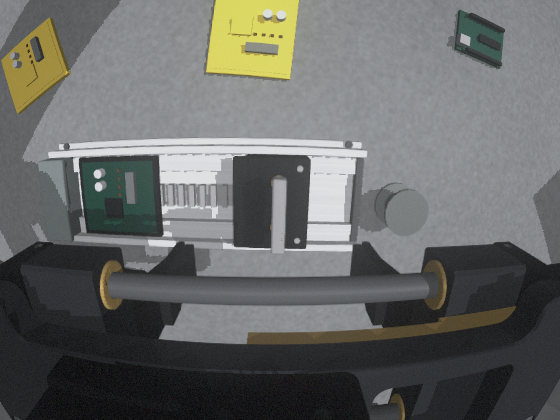

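The wrist view shows the bar at (279,215), the jaw's front edge at column 235, the green board at columns 82–160 and the strip between them. I'll refine the yaw from the wall screws and the bar ends, then go down.

Run:
```python
from h import *
s=bot.read_state()
f=lambda p,z:atz("wrist",p,z,s)
def yaw(a,b):
    v=a-b; return np.degrees(np.arctan2(v[0],v[1]))
print("screws",f((349,145),.036),f((67,147),.036),yaw(f((349,145),.036),f((67,147),.036)))
im=cv2.imread("pics/w1.png");g=cv2.cvtColor(im,cv2.COLOR_BGR2GRAY).astype(float)
# bar centre columns per row, wall edge rows per column
for r in (190,205,220,235):
    c=np.arange(255,300);row=g[r,255:300];m=row>(row.max()+row.min())/2;cc=c[m].mean();print("bar",r,cc,m.sum(),f((cc,r),.096))
P=[]
for c in range(90,350,10):
    e=np.diff(g[130:150,c]);r=130.5+np.argmax(e);P.append(f((c,r),.034)[:2])
P=np.array(P);print("wall",[np.degrees(x) for x in np.arctan(np.polyfit(P[:,1],P[:,0],1)[:1])],np.round(P[::5],4))
im,d=cams.capture("top")
q=[]
for u in range(215,335,3):
    for v in range(188,252):
        p=atdepth("top",(u,v),d)
        if .028<p[2]<.045:q.append(p[:2])
q=np.array(q,np.float32);print(cv2.minAreaRect(q))
q=np.array([p for u in range(222,250) for v in range(195,245) for p in[atdepth("top",(u,v),d)] if p[2]>.08])
print("bar top",q.min(0),q.max(0),q.mean(0))
```

```text
screws [0.47486052 0.18279834 0.036     ] [ 0.45939581 -0.12350421  0.036     ] 2.8903143813084746
bar 190 279.5 14 [0.5061981  0.11174843 0.096     ]
bar 205 278.5 14 [0.51874609 0.11063134 0.096     ]
bar 220 278.5 14 [0.5316247 0.110324  0.096    ]
bar 235 278.0 13 [0.54486732 0.10959292 0.096     ]
wall [np.float64(3.27126853421088)] [[ 0.4567 -0.0918]
 [ 0.4678 -0.0303]
 [ 0.4627  0.025 ]
 [ 0.4734  0.075 ]
 [ 0.4759  0.1241]
 [ 0.4785  0.174 ]]
((0.5252710580825806, 0.011017978191375732), (0.30241408944129944, 0.10972807556390762), 87.09769439697266)Traceback (most recent call last):
  File "<stdin>", line 22, in <module>
  File "h.py", line 15, in atdepth
    o,d=ray(name,px);u,v=map(int,np.round(px));return o+d*dep[v,u]
        ~~~^^^^^^^^^
  File "h.py", line 4, in ray
    c=cams.calibration(name);K=np.array(c["mtx"])
ValueError: time passes only in moves, steps and waits
```

```bash
python3 -m handwheel '[[0.004,0.003,-0.03,0,0,-0.011],[0.004,0.003,-0.06,0,0,-0.011],[0.004,0.003,-0.09,0,0,-0.011],[0.004,0.003,-0.11,0,0,-0.011],[0.004,0.003,-0.12,0,0,-0.011],[0.004,0.003,-0.124,0,0,-0.011],[0.004,0.003,-0.124,0,0,-0.011],[0.004,0.003,-0.124,0,0,-0.011]]' -0.3
python3 - <<'E'
from h import *
s=bot.read_state()
im,d=cams.capture("wrist");cv2.imwrite("pics/w2.png",im)
print([(r["position"],r["conf"],atz("wrist",r["position"],.088,s)) for r in models.tip_of("bar_grip","wrist")[:2]])
E
```

```text
time_s: 3.97
position: [0.5302, 0.1086, 0.0944]
tcp_rot: [[-0.999, 0.052, 0.002], [0.052, 0.999, -0.0], [-0.002, 0.0, -1.0]]
force: [0.2, -0.7, -0.7]
opening: 0.48
grasp_force: 0.0
[([277.1, 277.0], 0.61, array([0.52991276, 0.11085709, 0.088     ])), ([275.1, 229.0], 0.48, array([0.50487485, 0.11108022, 0.088     ]))]
```

View pics/w2.png

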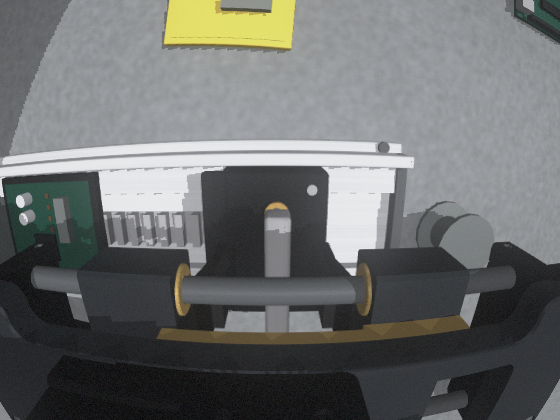

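The bar at column 278 lies between the fingers (184–362). Closing.

```bash
python3 -m handwheel '[[0,0.002,0,0,0,0],[0,0.002,0,0,0,0],[0,0.002,0,0,0,0],[0,0.002,0,0,0,0],[0,0.002,0,0,0,0],[0,0.002,0,0,0,0],[0,0.002,0,0,0,0],[0,0.002,0,0,0,0]]' -1
python3 -m handwheel '[[0,0,0.002,0,0,0],[0,0,0.004,0,0,0],[0,0,0.006,0,0,0],[0,0,0.008,0,0,0],[0,0,0.01,0,0,0],[0,0,0.012,0,0,0],[0,0,0.0125,0,0,0],[0,0,0.0125,0,0,0]]'
```

```text
time_s: 4.73
position: [0.5295, 0.1107, 0.0939]
tcp_rot: [[-0.999, 0.052, 0.001], [0.052, 0.999, 0.0], [-0.001, 0.0, -1.0]]
force: [-1.4, 1.0, 5.0]
opening: 0.135
grasp_force: 30.0
time_s: 5.4
position: [0.5294, 0.1106, 0.1062]
tcp_rot: [[-0.999, 0.052, 0.0], [0.052, 0.999, 0.0], [-0.0, 0.0, -1.0]]
force: [2.4, 1.0, -5.6]
opening: 0.136
grasp_force: 30.0
```

```bash
python3 -m handwheel '[[-0.0005,-0.01,0,0,0,0],[-0.001,-0.02,0,0,0,0],[-0.0015,-0.03,0,0,0,0],[-0.002,-0.04,0,0,0,0],[-0.0025,-0.05,0,0,0,0],[-0.003,-0.06,0,0,0,0],[-0.0035,-0.07,0,0,0,0],[-0.004,-0.08,0,0,0,0]]'
python3 - <<'E'
from h import *
s=bot.read_state();print(s["position"],s["force"])
for n in("wrist","top"):
    im,d=cams.capture(n);cv2.imwrite(f"pics/{n}3.png",im if n=="wrist" else cv2.resize(im[180:260,190:350],None,fx=5,fy=5,interpolation=cv2.INTER_CUBIC))
    for q in("board_near","board_far","stop_face"):
        for r in models.tip_of(q,n)[:4]: print(n,q,np.round(r["position"],1),r["conf"],np.round(atz(n,r["position"],.026,s),4))
E
```

```text
time_s: 6.07
position: [0.5252, 0.0294, 0.1061]
tcp_rot: [[-0.999, 0.052, -0.0], [0.052, 0.999, 0.0], [0.0, 0.0, -1.0]]
force: [2.4, 1.6, -6.9]
opening: 0.136
grasp_force: 30.0
[0.52522303 0.02941248 0.10606311] [ 2.39742507  1.56438662 -6.88948884]
wrist board_near [338.5  50.1] 0.87 [0.4034 0.0795 0.026 ]
wrist board_near [208.9 232.5] 0.61 [ 0.5256 -0.0162  0.026 ]
wrist board_near [51.7  8.7] 0.57 [ 0.3371 -0.1359  0.026 ]
wrist board_far [ 92.8 226.3] 0.63 [ 0.5172 -0.1114  0.026 ]
wrist stop_face [ 73.2 226.4] 0.73 [ 0.5166 -0.1313  0.026 ]
top board_near [339.  296.4] 0.6 [ 0.3274 -0.154   0.026 ]
top board_near [340.5 158.9] 0.59 [ 0.6829 -0.1631  0.026 ]
top board_far [349.8 117.6] 0.93 [ 0.792  -0.1891  0.026 ]
top board_far [372.3 283.2] 0.77 [ 0.3606 -0.2397  0.026 ]
top board_far [321.5 220.7] 0.73 [ 0.5218 -0.1116  0.026 ]
top board_far [430.4 289.8] 0.48 [ 0.3433 -0.3873  0.026 ]
top stop_face [330.4 222.8] 0.59 [ 0.5162 -0.1345  0.026 ]
top stop_face [325.2 223.4] 0.32 [ 0.5148 -0.1211  0.026 ]
```

View pics/wrist3.png

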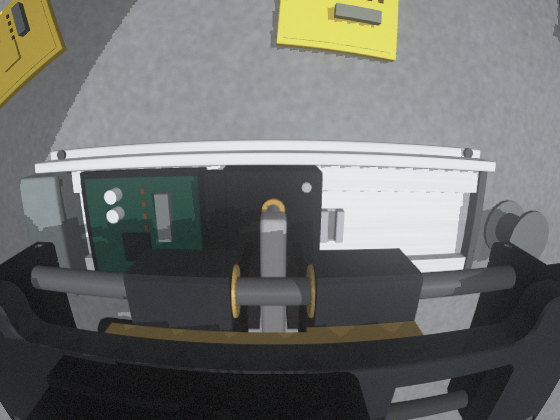

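The wrist view shows the jaw's lip just over the board's near edge (column ~205). The board's far edge is at column 85, and there is a gap to the fixed jaw at about 65. Now a slow approach.

```bash
python3 -m handwheel '[[-0.0001,-0.003,0,0,0,0],[-0.0003,-0.006,0,0,0,0],[-0.0004,-0.009,0,0,0,0],[-0.0006,-0.012,0,0,0,0],[-0.0008,-0.015,0,0,0,0],[-0.0009,-0.018,0,0,0,0],[-0.001,-0.02,0,0,0,0],[-0.0011,-0.022,0,0,0,0]]'
python3 -m handwheel '[[0,-0.001,0,0,0,0],[-0.0001,-0.002,0,0,0,0],[-0.0001,-0.003,0,0,0,0],[-0.0002,-0.003,0,0,0,0],[-0.0002,-0.003,0,0,0,0],[-0.0002,-0.003,0,0,0,0],[-0.0002,-0.003,0,0,0,0],[-0.0002,-0.003,0,0,0,0]]'
```

```text
time_s: 7.13
position: [0.5241, 0.0086, 0.106]
tcp_rot: [[-0.999, 0.052, -0.0], [0.052, 0.999, 0.0], [0.0, 0.0, -1.0]]
force: [3.0, 3.1, -6.4]
opening: 0.137
grasp_force: 30.0
time_s: 7.8
position: [0.524, 0.0055, 0.106]
tcp_rot: [[-0.999, 0.052, -0.0], [0.052, 0.999, -0.0], [0.0, -0.0, -1.0]]
force: [2.2, 0.5, -6.3]
opening: 0.13
grasp_force: 30.0
```

Run:
```python
from h import *
s=bot.read_state();print(s["position"],s["force"])
for n in("wrist",):
    im,d=cams.capture(n);cv2.imwrite(f"pics/{n}4.png",im)
    for q in("board_far","stop_face"):
        for r in models.tip_of(q,n)[:4]: print(n,q,np.round(r["position"],1),r["conf"],np.round(atz(n,r["position"],.026,s),4))
```

```text
[0.52399276 0.00549378 0.10603716] [ 2.21072783  0.4772848  -6.28539581]
wrist board_far [107.8 225.3] 0.66 [ 0.5157 -0.121   0.026 ]
wrist stop_face [ 97.1 228.2] 0.68 [ 0.5178 -0.1316  0.026 ]
```

View pics/wrist4.png

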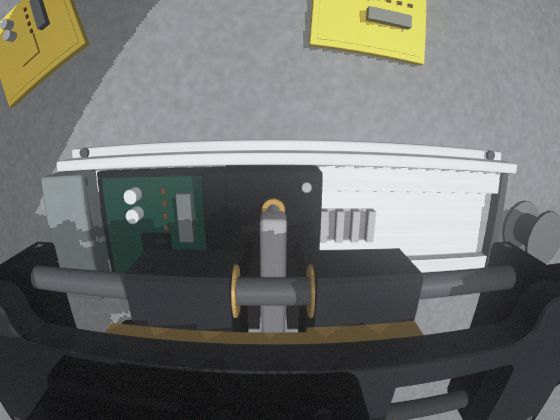

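The far edge (column 100) is about 1–2 mm short of the lip (column 95), so roughly 9 mm remain to the face.

```bash
python3 -m handwheel '[[0,-0.001,0,0,0,0],[-0.0001,-0.002,0,0,0,0],[-0.0001,-0.003,0,0,0,0],[-0.0002,-0.004,0,0,0,0],[-0.0002,-0.005,0,0,0,0],[-0.0003,-0.0055,0,0,0,0],[-0.0003,-0.006,0,0,0,0],[-0.0003,-0.0065,0,0,0,0]]'
```

```text
time_s: 8.62
position: [0.5237, 0.0002, 0.106]
tcp_rot: [[-0.999, 0.053, 0.0], [0.053, 0.999, 0.002], [0.0, 0.002, -1.0]]
force: [2.3, 8.8, -5.0]
opening: 0.133
grasp_force: 30.0
```

```bash
python3 -m handwheel '[[0,-0.0003,0,0,0,0],[0,-0.0006,0,0,0,0],[0,-0.0009,0,0,0,0],[-0.0001,-0.0012,0,0,0,0],[-0.0001,-0.0014,0,0,0,0],[-0.0001,-0.0016,0,0,0,0],[-0.0001,-0.0018,0,0,0,0],[-0.0001,-0.002,0,0,0,0]]'
```

```text
time_s: 9.28
position: [0.5236, -0.0001, 0.106]
tcp_rot: [[-0.999, 0.054, 0.0], [0.054, 0.999, 0.005], [-0.0, 0.005, -1.0]]
force: [4.7, 14.0, -5.8]
opening: 0.133
grasp_force: 30.0
```

The force rose to 14 N with no advance, so the board is against something. I'll relieve the push without moving the jaw, then look.

```bash
python3 -m handwheel '[[0,0.0005,0,0,0,0],[0,0.001,0,0,0,0],[0,0.0015,0,0,0,0],[0,0.0015,0,0,0,0],[0,0.0015,0,0,0,0],[0,0.0015,0,0,0,0],[0,0.0015,0,0,0,0],[0,0.0015,0,0,0,0]]'
python3 - <<'E'
from h import *
s=bot.read_state();print(s["position"],s["force"])
im,d=cams.capture("wrist");cv2.imwrite("pics/wrist5.png",cv2.resize(im[140:300,30:350],None,fx=2.5,fy=2.5,interpolation=cv2.INTER_CUBIC))
for q in("board_far","stop_face","board_near"):
        for r in models.tip_of(q,"wrist")[:4]: print(q,np.round(r["position"],1),r["conf"],np.round(atz("wrist",r["position"],.026,s),4))
E
```

```text
time_s: 9.95
position: [0.5236, 0.0001, 0.106]
tcp_rot: [[-0.999, 0.053, 0.0], [0.053, 0.999, 0.003], [-0.0, 0.003, -1.0]]
force: [4.0, 8.5, -6.1]
opening: 0.139
grasp_force: 30.0
[5.23647111e-01 1.47459121e-04 1.06026967e-01] [ 4.03373982  8.53575806 -6.07983195]
board_far [104.9 224.6] 0.89 [ 0.5145 -0.1284  0.026 ]
board_far [ 4.  66.3] 0.57 [ 0.3711 -0.2199  0.026 ]
stop_face [102.2 228.2] 0.92 [ 0.5173 -0.1316  0.026 ]
stop_face [229.3 230.2] 0.26 [ 0.5229 -0.0303  0.026 ]
board_near [375.8  56.2] 0.88 [0.4054 0.0764 0.026 ]
board_near [75.5  0.9] 0.69 [ 0.3363 -0.1404  0.026 ]
```

View pics/wrist5.png

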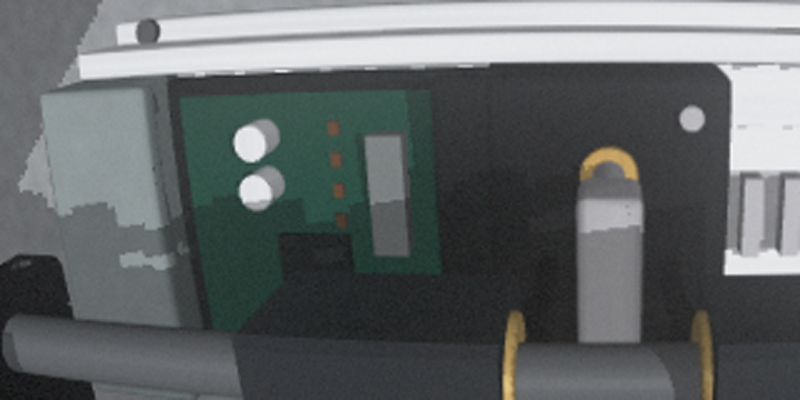

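The far frame edge has slid under the fixed lip (crop columns ~170–205). The jaw stopped dead while the force climbed 5 N, and jaw position minus 100 mm agrees with the stop face, so the board is home. Next I unload, lower and let the bar go.

```bash
python3 -m handwheel '[[0,0.0005,0,0,0,0],[0,0.001,0,0,0,0],[0,0.0015,0,0,0,0],[0,0.0018,0,0,0,0],[0,0.0018,-0.001,0,0,0],[0,0.0018,-0.002,0,0,0],[0,0.0018,-0.003,0,0,0],[0,0.0018,-0.003,0,0,0]]'
```

```text
time_s: 10.82
position: [0.5237, 0.0004, 0.1029]
tcp_rot: [[-0.999, 0.052, 0.0], [0.052, 0.999, 0.0], [-0.0, 0.0, -1.0]]
force: [2.7, 3.7, -6.2]
opening: 0.135
grasp_force: 30.0
```

```bash
python3 -m handwheel '[[0,0,0,0,0,0],[0,0,0,0,0,0],[0,0,0,0,0,0],[0,0,-0.001,0,0,0],[0,0,-0.002,0,0,0],[0,0,-0.003,0,0,0],[0,0,-0.004,0,0,0],[0,0,-0.004,0,0,0]]' -0.45
python3 - <<'E'
from h import *
s=bot.read_state();print(s["position"],s["force"])
im,d=cams.capture("wrist");g=im[140:300,30:350]
cv2.imwrite("pics/wrist6.png",im)
for n in("scene","top"):
    _,d=cams.capture(n)
    for y in (0,):
      z=[];c=cams.calibration(n);K,R,t=[np.array(c[k]) for k in("mtx","R","t")]
      v,u=np.mgrid[150:290,230:330];x=np.stack([(u-K[0,2])/K[0,0],(v-K[1,2])/K[1,1],np.ones(u.shape)],-1)*d[150:290,230:330,None]
      P=(x-t.ravel())@R
      m=(abs(P[...,1])<.02)&(abs(P[...,0]-.5235)<.035)&(P[...,2]<.112)&(P[...,2]>.07);print(n,m.sum(),np.histogram(P[m][:,2],8))
E
```

```text
time_s: 11.48
position: [0.5234, 0.0004, 0.0988]
tcp_rot: [[-0.999, 0.052, -0.001], [0.052, 0.999, 0.0], [0.001, -0.0, -1.0]]
force: [-0.1, 0.2, -0.1]
opening: 0.277
grasp_force: 0.0
[5.23415987e-01 3.90760294e-04 9.88366214e-02] [-0.12917269  0.15212194 -0.12980177]
scene 136 (array([ 5, 11, 13, 18, 33, 35, 11, 10]), array([0.0705339 , 0.07566188, 0.08078985, 0.08591783, 0.0910458 ,
       0.09617378, 0.10130175, 0.10642973, 0.1115577 ]))
top 0 (array([0, 0, 0, 0, 0, 0, 0, 0]), array([0.   , 0.125, 0.25 , 0.375, 0.5  , 0.625, 0.75 , 0.875, 1.   ]))
```

View pics/wrist6.png

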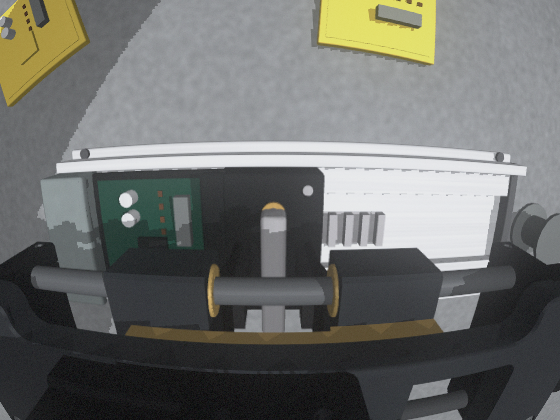

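The bar is free between the open fingers at (273,240). I'll read its height from the wrist depth against the jaw's top, 51 mm above the bench.

```bash
cat >> h.py <<'E'
def barz():
    s=bot.read_state();im,d=cams.capture("wrist")
    def P(u,v):
        o,r=ray("wrist",(u,v),s);c=cams.calibration("wrist");T=np.array(c["tool_from_camera"])
        ax=np.array(s["tcp_rot"])@T[:3,2];return o+r/(r@ax)*d[v,u]
    return s,im,d,P
E
python3 - <<'E'
from h import *
s,im,d,P=barz()
print("bar",[np.round(P(u,v),4) for u,v in((270,235),(274,240),(274,250),(278,245))])
print("jaw",[np.round(P(u,v),4) for u,v in((235,195),(245,190),(300,200))])
print("floor",np.round(P(430,195),4), "bench",np.round(P(280,100),4))
E
```

```text
bar [array([0.4998, 0.0005, 0.0963]), array([0.5027, 0.0021, 0.0953]), array([0.5076, 0.0019, 0.0956]), array([0.5055, 0.0039, 0.0949])]
jaw [array([ 0.4907, -0.02  ,  0.0499]), array([ 0.4877, -0.0138,  0.0516]), array([0.4955, 0.0179, 0.0508])]
floor [0.5058 0.1221 0.0113] bench [ 0.4339  0.0102 -0.0011]
```

The bar's top is at 0.0955 m against 0.096 m for fully down; on a land it would be 0.104 m. So it dropped straight into a notch at the home position and no easing back is needed. Retreating straight up to verify.

```bash
python3 -m handwheel '[[0,0,0.01,0,0,0],[0,0,0.02,0,0,0],[0,0,0.04,0,0,0],[0,0,0.06,0,0,0],[0,0,0.08,0,0,0],[0,0,0.1,0,0,0],[0,0,0.12,0,0,0],[0,0,0.12,0,0,0]]'
python3 - <<'E'
from h import *
s,im,d,P=barz();print(s["position"],s["force"])
cv2.imwrite("pics/wrist7.png",cv2.resize(im[120:270,60:380],None,fx=2.5,fy=2.5,interpolation=cv2.INTER_CUBIC))
for v in range(185,235,10):print(v,[round(float(P(u,v)[2]),3) for u in range(255,300,4)],[round(float(P(u,v)[1]),3) for u in (267,275,283)])
for q in("board_far","stop_face","jaw_face","bar_grip"):
    for r in models.tip_of(q,"wrist")[:2]: print(q,np.round(r["position"],1),r["conf"],np.round(atz("wrist",r["position"],.088 if q=="bar_grip" else .026,s),4))
E
```

```text
time_s: 12.35
position: [0.5262, 0.0, 0.2241]
tcp_rot: [[-0.999, 0.051, 0.01], [0.051, 0.999, -0.002], [-0.01, -0.002, -1.0]]
force: [-0.0, 0.3, 0.4]
opening: 0.275
grasp_force: 0.0
[5.26171848e-01 1.75962444e-05 2.24063035e-01] [-0.04718758  0.28273329  0.41865455]
185 [0.049, 0.05, 0.051, 0.094, 0.096, 0.095, 0.096, 0.051, 0.05, 0.051, 0.051, 0.05] [-0.004, 0.003, 0.01]
195 [0.051, 0.052, 0.05, 0.096, 0.096, 0.096, 0.094, 0.051, 0.05, 0.051, 0.05, 0.05] [-0.004, 0.002, 0.01]
205 [0.049, 0.05, 0.05, 0.095, 0.096, 0.095, 0.095, 0.051, 0.05, 0.05, 0.051, 0.05] [-0.005, 0.002, 0.01]
215 [0.051, 0.049, 0.05, 0.36, 0.094, 0.095, 0.095, 0.05, 0.05, 0.051, 0.05, 0.05] [0.004, 0.002, 0.009]
225 [0.051, 0.05, 0.05, 0.094, 0.095, 0.096, 0.095, 0.05, 0.051, 0.05, 0.05, 0.051] [-0.006, 0.001, 0.009]
board_far [67.  70.5] 0.77 [ 0.3666 -0.2312  0.026 ]
board_far [155.9 187.3] 0.56 [ 0.5147 -0.1278  0.026 ]
stop_face [152.7 191.8] 0.75 [ 0.5194 -0.1324  0.026 ]
jaw_face [243.9 188.6] 0.78 [ 0.522  -0.0304  0.026 ]
jaw_face [155.6 189.6] 0.6 [ 0.5172 -0.1285  0.026 ]
bar_grip [274.9 204.3] 0.78 [0.524  0.0019 0.088 ]
```

View pics/wrist7.png

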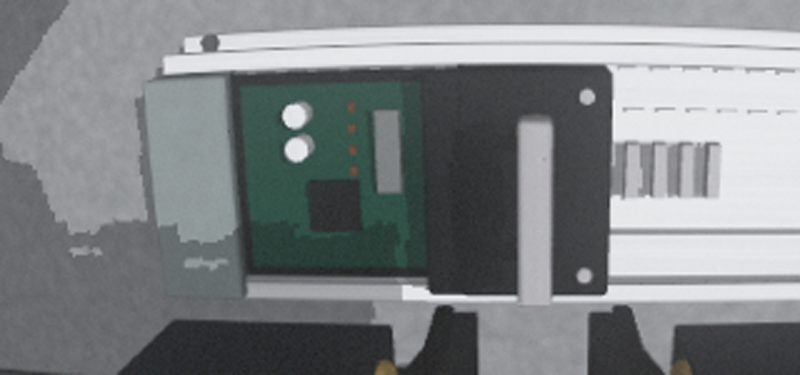

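The bar is down (top at 0.0955 m over a jaw top at 0.0505 m). The jaw sits on the board and the board's frame is under the fixed lip with no gap showing (crop column ~235). Handing in.

```bash
python3 -c "
from rig import bot
print(bot.hand_in())"
```

```text
the job is handed in; nothing more can be done
None
```

The job is handed in: the board was pushed home against the fixed jaw (peak about 14 N), and the bar dropped fully into a notch as soon as I let it go, so no easing back was needed; I judged the lock from the bar's height, not a pull test.

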